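Push the dry clay box down the ware slide

TASK

The lidded clay box on the ware slide is bone dry and chips easily: with your fingertips gently push it along the lane between the two guide rails until it stands wholly on the grey kiln slab at the lane's far end. Neither the box nor your hand may touch the guide rails or the end board; do not lift or tip the box or touch its lid knob, and leave the other things on the table alone. Finish with your hand clear of the box.

Things in the scene. Friction and masses are not known exactly. Their poses are not given: they have to be found in the camera images.
- lane: The ware slide, fixed: a plywood deck 460 mm long (its x), 166 mm wide (its y), 12 mm thick, lying on the table. Origin: centre of its underside. Its +x axis points along the lane to the far end, where the slab and the end board are; +y to the left when looking that way; z up. The clear lane between the rails is 134 mm wide, centred on y = 0. The box slides on the deck with dry friction and stops when the push stops.
- rail_left: Left guide rail, fixed wooden strip 460 mm long (x), 16 mm wide (y), 18 mm high, on the deck along its whole left edge. Origin: centre of its underside (on the deck, 75 mm to the left of the lane's centre line). Its top is 30 mm above the table.
- rail_right: Right guide rail, the same strip on the deck's right edge, 75 mm to the right of the centre line.
- end_board: End board, fixed wooden strip across the far end of the lane, 14 mm thick (x), 134 mm long (y), 18 mm high. Origin: centre of its underside; its near face is 26 mm beyond the slab's far edge.
- slab (a point): Centre of the top of the grey kiln slab, let in flush with the deck (no step): 150 mm along the lane (x) by 130 mm across, at the lane's far end, 12 mm above the table, 115 mm beyond the lane's middle. Axes as the lane's.
- clay_box: Lidded clay box, beige grey, 90 mm along the lane (its x) by 94 mm across (its y) by 60 mm high, about 0.55 kg (varies), rigid; lid and knob are one piece with it. Stands on the deck in the lane's near part, up to about 7 degrees askew and 7 mm off the centre line. Origin: centre of its underside. +x is its leading face, z up.
- lid_knob: Round clay knob in the middle of the box's lid, 26 mm across, 19 mm high: its top is 79 mm above the deck, 91 mm above the table. Origin: centre of its foot on the lid. Not to be touched.
- corner_front_left (a point): Lower corner of the box, leading face, left.
- corner_front_right (a point): Lower corner of the box, leading face, right.
- corner_back_left (a point): Lower corner of the box, trailing face, left.
- corner_back_right (a point): Lower corner of the box, trailing face, right.
- mug: White mug with a handle, 76 mm across, 85 mm high, beside the slide. Origin: centre of its underside. Leave alone.
- bowl: Pale bowl, 100 mm across, 50 mm high, past the far end of the slide. Origin: centre of its underside. Leave alone.
- jar: Glass jar with a black cap, 60 mm across, 75 mm high, beside the slide. Origin: centre of its underside. Leave alone.
Things that resemble listed ones, but are neither listed nor needed, are in the scene too. What is shaped like the clay_box but red or yellow is not meant.

How it is judged:
By the outcome, as a careful person would: the job done as asked, in the order asked, and still so for the second after the job is handed in, with the robot touching nothing.
It also fails if it takes over 45 s, if anything falls off the work surface, if the arm or the gripper's body presses on something with over 40 N, if the wrist force passes 120 N, or if a joint passes its speed limit or range.

ROBOT

A 6-joint arm with a two-finger parallel gripper is mounted at the origin on the work surface. World frame = base frame: x ahead of the robot, y to its left, z up, the work surface at z = 0. Lengths are in m, angles in rad, forces in N, time in s.
With the tool pointing down it reaches from about 0.3 to 0.875 m from the base axis. Payload 6.4 kg.
Tool frame: the origin (TCP) lies midway between the tips of the shut fingers; the grasp point (between the pads) lies 19 mm behind it (bot.grip_depth is the distance from the TCP to the grasp point, in m); y points along the fingers, z is the direction in which the jaws open and shut, and the axes are right-handed (so a half turn about y gives the same grasp; the last joint's range is limited). The gripper opens to 88 mm and grips with 3 to 60 N. Pads are 18 mm wide; open, the fingers measure 123 mm over their backs; the gripper's body (75 mm by 187 mm) begins 45 mm behind the grasp point.
Start: joints at [-1.336, 0.181, 1.607, -0, 1.354, -0.206], TCP at [0.245, -0.52, 0.239] pointing down, gripper open.
Joint ranges: [-2.99, 2.99], [-0.89, 2.07], [0.3, 2.58], [-1.14, 4.28], [0, 2.63], [-3.12, 3.12]. Speed limits (rad/s): [2.57, 2.57, 3.01, 3.14, 3.14, 3.14].

INTERFACE

Orientations are given as [roll, pitch, yaw] about the fixed x, y, z axes, in that order (R = Rz(yaw) Ry(pitch) Rx(roll)).
In Python, from rig import bot gives the robot as it stands.
- The arm moves only by the tool carry_out, never from a script. Its argument "plan" is one flat list of numbers, 5 for each row, row after row: the opening, from 0 (shut) to 1 (fully open), then the shift along the tool's x, y, z in m, then the turn about the tool's y in degrees. In form: [claw, x, y, z, yaw, claw, x, y, z, yaw, ...]. A call has 1 to 20 rows; each row is the pose to reach, as a shift and turn from the pose commanded when the call began, along the tool's axes at that moment; what a row does not reach only later rows make up. A row lasts 1/12 s, in which the tool goes at most 41.7 mm and 7.16 degrees, less where a joint would pass 70% of its speed; a pose out of reach is approached as far as the arm can. A call with a gripper value outside its range is refused whole. The fingers move at their own pace and stop on an object; "force" is the grip in N (left out, the last holds). Time passes only in rows, so rows that repeat a pose let the fingers close. It gives the time, the measured TCP pose, the force and the opening at its end, in the units of the state.
- bot.get_obs(): the state, without advancing time (a new reading comes with each control period).
- bot.get_image(name): name is "side" or "top"; returns a dict with "img" (400x640x3 uint8, red, green, blue), "range_z" (400x640 float32, m along the optical axis (not along the pixel's ray), 0 where there is no reading), "fx", "fy", "cx", "cy" (pixels), "k1" (the pictures are not rectified: a ray, as slopes to the right and down, at radius r is drawn at 1 + k1 r^2 times it, then the intrinsics apply), "rvec" (rotation vector, rad) and "tvec" (3), from world to camera coordinates, as OpenCV has them. Camera axes: x right, y down, z forward; pixel columns grow to the right and rows downward; lengths in m; the calibration is good to about 2 mm. A picture is of the moment at which its call begins.
- bot.sign_off(): hands the job in, once; it reports no verdict.
The state is a dict: "clock": time; "joints": joint angles; "joint_vel": joint speeds; "joint_efforts": joint torques, N m; "tool_pos": TCP position; "orientation": TCP orientation; "wrist_force": force on the tool from outside, world axes, zero at the start; "moment": the same for the moment, N m; "grip_width": finger opening in m.
Only numpy, scipy, OpenCV 4.12 (cv2) and the standard library are available. Lean on these libraries where they do the work, as an engineer would, in place of code of your own. Each camera call takes 0.05 s, during which the arm holds its last target.

## Working session

There is one attempt and no reset: what is moved stays moved. The work goes in short steps, Python scripts to look and compute and a tool call to move; the robot and the scene stay as the last step left them, time stands still between calls to the robot, and variables do not carry over. Pictures are saved under pics/ and viewed, and the job is handed in when it is done.

Besides the shell and the picture viewer there is one more tool, called as name(argument=value, ...) on one line, values as JSON. carry_out: Moves the arm, as the interface text tells. Its arguments: {"type":"object","properties":{"plan":{"type":"array"},"force":{"type":"number"}},"required":["plan"]}

```bash
ls; mkdir -p pics
python3 - <<'E'
from rig import bot
import cv2
print(bot.get_obs())
for n in ["top","side"]:
    d=bot.get_image(n); cv2.imwrite(f"pics/{n}0.png",d["img"][:,:,::-1])
    print(n,{k:d[k] for k in d if k not in("img","range_z")})
E
```

```text
pics
{'clock': 0.0, 'joints': array([-1.33626840e+00,  1.81497795e-01,  1.60800484e+00, -3.70857408e-06,
        1.35379503e+00, -2.06304413e-01]), 'joint_vel': array([-0.00011471,  0.00094495, -0.00028205,  0.00069787, -0.00030527,
       -0.0004337 ]), 'joint_efforts': array([-2.07256220e-03, -4.33868122e+01, -3.41853261e+01,  6.99774572e-02,
        3.86584271e-02, -1.17392906e-04]), 'tool_pos': array([ 0.24523388, -0.51949187,  0.23783599]), 'orientation': array([-1.57246592e+00,  3.45716278e-04, -2.70075980e+00]), 'wrist_force': array([-0.30033   ,  0.18081442,  0.23993913]), 'moment': array([ 0.01196592, -0.01248973, -0.02521142]), 'grip_width': 0.08804562759647803}
top {'fx': 447.8655217578367, 'fy': 447.8655217578367, 'cx': 316.4289621153354, 'cy': 204.27183220305727, 'k1': -0.12983560363042687, 'rvec': array([ 2.12365794, -2.15383545,  0.17397052]), 'tvec': array([0.03164174, 0.5658891 , 0.91907481])}
side {'fx': 469.52225898842164, 'fy': 469.52225898842164, 'cx': 317.781760997327, 'cy': 197.2050920343962, 'k1': -0.08400961549364393, 'rvec': array([ 0.87927085, -2.28842583,  1.32076242]), 'tvec': array([0.42614031, 0.24602154, 0.93059691])}
```

View pics/top0.png

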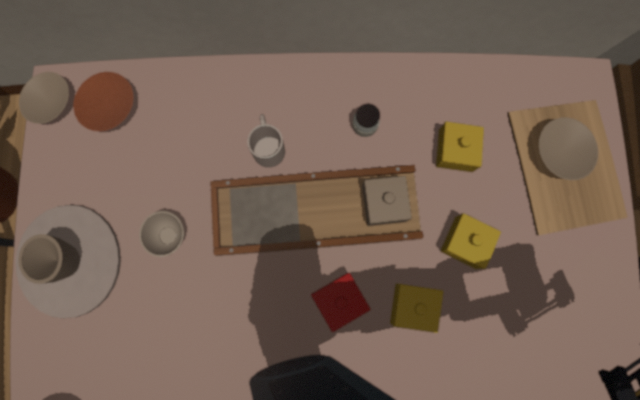

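View pics/side0.png

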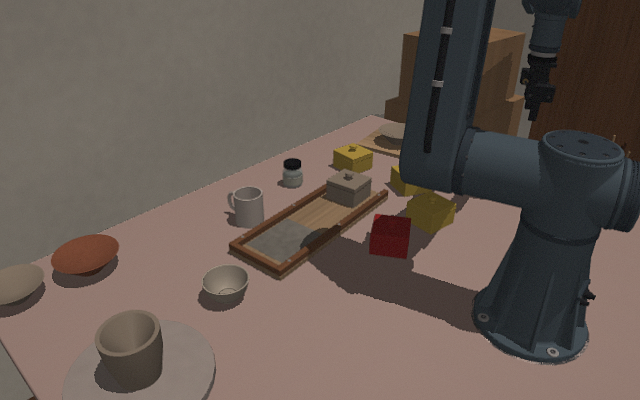

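The top view shows the lane from about (213,215) to (420,203), with its slab end on the left. Candidates for the box are the beige-grey one at (387,200) in the lane, yellow ones at (461,146), (472,240) and (418,308), and a red one at (341,303). I choose the grey one in the lane.

```bash
cat > h.py <<'E'
import numpy as np, cv2
from rig import bot
def cam(d):
    R,_=cv2.Rodrigues(np.array(d["rvec"])); return R,np.array(d["tvec"])
def K(d): return np.array([[d["fx"],0,d["cx"]],[0,d["fy"],d["cy"]],[0,0,1.]]), np.array([d["k1"],0,0,0,0.])
def plane(d,uv,z):
    k,D=K(d); n=cv2.undistortPoints(np.array(uv,float).reshape(-1,1,2),k,D).reshape(-1,2)
    R,t=cam(d); c=-R.T@t; r=np.c_[n,np.ones(len(n))]@R
    return c+r*((z-c[2])/r[:,2])[:,None]
def proj(d,P):
    k,D=K(d); return cv2.projectPoints(np.array(P,float).reshape(-1,1,3),d["rvec"],d["tvec"],k,D)[0].reshape(-1,2)
def cloud(d):
    v,u=np.mgrid[0:400,0:640]; k,D=K(d)
    n=cv2.undistortPoints(np.stack([u,v],-1).reshape(-1,1,2).astype(float),k,D).reshape(-1,2)
    R,t=cam(d); z=d["range_z"].reshape(-1,1)
    P=(np.c_[n,np.ones(len(n))]*z-t)@R
    P[z[:,0]<=0]=np.nan
    return P.reshape(400,640,3)
E
python3 - <<'E'
from h import *
d=bot.get_image("top"); im=d["img"]
cv2.imwrite("pics/crop1.png",cv2.resize(im[155:265,200:440,::-1],None,fx=3.3,fy=3.3,interpolation=cv2.INTER_CUBIC))
P=cloud(d)
for u,v in [(375,190),(400,210),(389,198),(340,200),(265,213),(265,190),(215,220),(300,250)]: print((u,v),P[v,u].round(4),im[v,u])
Q=P[150:270,200:440]
print("cam",-cam(d)[0].T@cam(d)[1])
m=(abs(P[...,2]-.072)<.006); m[:150]=0;m[270:]=0;m[:,:340]=0;m[:,440:]=0
n,l,s,c=cv2.connectedComponentsWithStats(m.astype(np.uint8));print(s,c)
m=(abs(P[...,2]-.030)<.004);m[:150]=0;m[270:]=0;m[:,:200]=0;m[:,430:]=0
n,l,s,c=cv2.connectedComponentsWithStats(m.astype(np.uint8));print(s)
E
```

```text
(375, 190) [ 0.5912 -0.1006  0.0695] [123 107  91]
(400, 210) [ 0.5479 -0.1522  0.0684] [125 110  92]
(389, 198) [ 0.5705 -0.1266  0.0876] [125 109  93]
(340, 200) [ 0.5812 -0.0294  0.0088] [127 101  74]
(265, 213) [0.5535 0.1382 0.0131] [104  95  84]
(265, 190) [0.6056 0.1384 0.013 ] [104  95  83]
(215, 220) [0.5372 0.2467 0.0283] [109  73  48]
(300, 250) [ 0.4713  0.0616 -0.0028] [73 58 50]
cam [0.41232986 0.02667634 0.99759844]
[[     0      0    640    400 254299]
 [   364    176     47     48   1701]] [[319.04717675 199.50004522]
 [387.19694297 199.49323927]]
[[     0      0    640    400 252904]
 [   284    150      1      1      1]
 [   283    153      1      1      1]
 [   281    155      2      2      3]
 [   253    157      2      2      2]
 [   261    158     20      7     20]
 [   257    161      2      2      2]
 [   210    165    214     90   3036]
 [   363    190      1      3      3]
 [   364    198      1      4      4]
 [   365    204      1      1      1]
 [   365    206      1      3      3]
 [   366    213      1      2      2]
 [   366    216      1      2      2]
 [   367    221      1      3      3]
 [   406    221      1      1      1]
 [   390    223      4      1      4]
 [   400    222      2      1      2]
 [   368    225      1      1      1]
 [   371    225      2      1      2]
 [   380    224      2      1      2]
 [   383    224      1      1      1]]
```

View pics/crop1.png

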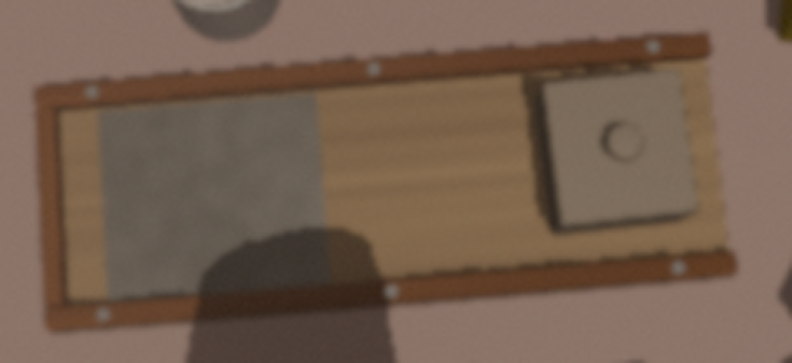

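```bash
cat >> h.py <<'E'
def rect(xy):
    (c,(w,h),a)=cv2.minAreaRect(np.array(xy,np.float32)); b=cv2.boxPoints((c,(w,h),a)); return np.array(c),w,h,b
def boxmask(d,P=None):
    P=cloud(d) if P is None else P
    im=d["img"].astype(int)
    m=(abs(P[...,2]-.0705)<.011)&(im[...,0]-im[...,2]<60)
    return m,P
def railfit(d):
    P=cloud(d); hsv=cv2.cvtColor(d["img"],cv2.COLOR_RGB2HSV)
    m=(P[...,2]>.019)&(P[...,2]<.038)&(P[...,0]>.40)&(P[...,0]<.72)&(P[...,1]<.30)&(P[...,1]>-.26)&(hsv[...,1]>110)
    m=cv2.morphologyEx(m.astype(np.uint8),cv2.MORPH_OPEN,np.ones((3,3)))
    n,l,s,c=cv2.connectedComponentsWithStats(m); 
    keep=np.isin(l,[i for i in range(1,n) if s[i,4]>200])
    return keep
E
python3 - <<'E'
from h import *
d=bot.get_image("top"); P=cloud(d)
k=railfit(d); v,u=np.nonzero(k); X=plane(d,np.c_[u,v],.030)[:,:2]
print("lane",rect(X))
cv2.imwrite("pics/m1.png",cv2.resize((k*255).astype(np.uint8)[150:270,200:440],None,fx=3,fy=3))
# inner edges: deviation lines
c,w,h,b=rect(X)
m,_=boxmask(d,P); m[:160]=0;m[240:]=0;m[:,:350]=0;m[:,425:]=0
v,u=np.nonzero(m); print(len(u)); B=plane(d,np.c_[u,v],.072)[:,:2]; print("box",rect(B))
Pz=P[m][:,2]; print(np.median(Pz))
hsv=cv2.cvtColor(d["img"],cv2.COLOR_RGB2HSV)
s=(hsv[...,1]<70)&(abs(P[...,2]-.012)<.01)
s[:180]=0;s[250:]=0;s[:,:222]=0;s[:,305:]=0
s=cv2.morphologyEx(s.astype(np.uint8),cv2.MORPH_OPEN,np.ones((3,3)))
v,u=np.nonzero(s); print("slab",len(u),rect(plane(d,np.c_[u,v],.012)[:,:2]))
E
```

```text
lane (array([0.55828154, 0.02605806]), 0.16410309076309204, 0.4540204405784607, array([[ 0.46141416,  0.2471526 ],
       [ 0.49140424, -0.20587625],
       [ 0.6551489 , -0.19503647],
       [ 0.62515885,  0.2579924 ]], dtype=float32))
1744
box (array([ 0.57021552, -0.12490794]), 0.09474915266036987, 0.08968676626682281, array([[ 0.5188535 , -0.08469326],
       [ 0.5272439 , -0.17398669],
       [ 0.62157756, -0.16512263],
       [ 0.61318713, -0.07582919]], dtype=float32))
0.07035810615340306
slab 3687 (array([0.5513835 , 0.14052436]), 0.1274622082710266, 0.14720530807971954, array([[0.4829396 , 0.20976621],
       [0.4926424 , 0.06288102],
       [0.6198274 , 0.07128251],
       [0.6101246 , 0.21816769]], dtype=float32))
```

View pics/m1.png

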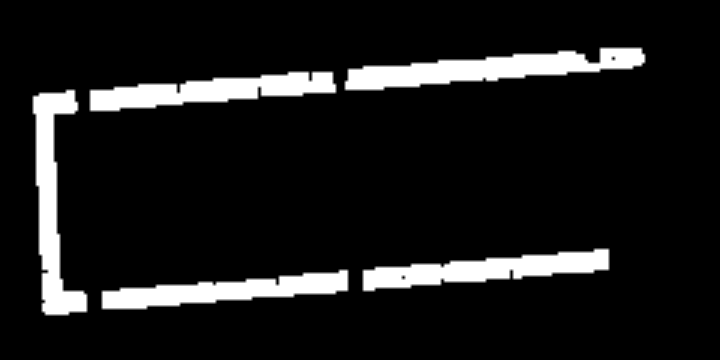

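Box height and size match (94.7 × 89.7 mm top), so the lane's grey box is confirmed. It sits about 1.5 mm right of centre, 1.6° askew. Next I compute the approach pose.

```bash
cat >> h.py <<'E'
LA=np.radians(93.78); U=np.array([np.cos(LA),np.sin(LA)]); N=np.array([-U[1],U[0]]); LC=np.array([.5587,.0259])
from scipy.spatial.transform import Rotation as Ro
def tool(o=None):
    o=o or bot.get_obs(); R=Ro.from_euler("xyz",o["orientation"]).as_matrix(); return R,o["tool_pos"]
def to_tool(p):  # world point -> shift in tool axes
    R,t=tool(); return R.T@(np.array(p)-t)
def lane2w(x,y,z): return np.r_[LC+U*x+N*y,z]
def w2lane(p): q=np.array(p)[...,:2]-LC; return np.stack([q@U,q@N],-1)
E
python3 - <<'E'
from h import *
print(to_tool(lane2w(-.240,-.0015,.160)), lane2w(-.24,-.0015,.16)); o=bot.get_obs(); print(np.degrees(o["orientation"]),o["clock"])
E
```

```text
[-0.42977971  0.07839033 -0.13574192] [ 0.57601888 -0.213479    0.16      ]
[-9.00627258e+01  1.24009810e-02 -1.54743413e+02] 0.2
```

carry_out(plan=[0.5,-0.43,0.0,-0.136,-68.5,0.5,-0.43,0.0,-0.136,-68.5,0.5,-0.43,0.0,-0.136,-68.5,0.5,-0.43,0.0,-0.136,-68.5,0.5,-0.43,0.0,-0.136,-68.5,0.5,-0.43,0.0,-0.136,-68.5,0.5,-0.43,0.0,-0.136,-68.5,0.5,-0.43,0.0,-0.136,-68.5,0.5,-0.43,0.0,-0.136,-68.5,0.5,-0.43,0.0,-0.136,-68.5,0.5,-0.43,0.0,-0.136,-68.5,0.5,-0.43,0.0,-0.136,-68.5,0.5,-0.43,0.078,-0.136,-68.5,0.5,-0.43,0.078,-0.136,-68.5,0.5,-0.43,0.078,-0.136,-68.5,0.5,-0.43,0.078,-0.136,-68.5,0.5,-0.43,0.078,-0.136,-68.5,0.5,-0.43,0.078,-0.136,-68.5], force=10)

```text
clock: 1.7
tool_pos: [0.5775, -0.2149, 0.1637]
orientation: [-1.567, -0.003, -1.506]
wrist_force: [-0.7, -0.2, 0.1]
grip_width: 0.0444
```

Run:
```python
from h import *
o=bot.get_obs(); print(o["tool_pos"],np.degrees(o["orientation"]),o["grip_width"],w2lane(o["tool_pos"]),o["clock"])
for n in("top","side"):
    d=bot.get_image(n); cv2.imwrite(f"pics/{n}2.png",d["img"][:,:,::-1])
print(to_tool(lane2w(-.235,-.0015,.042)))
```

```text
[ 0.57752357 -0.21485603  0.16366351] [-89.79664082  -0.14452331 -86.27812735] 0.044396373529202435 [-0.24147323 -0.00291064] 1.7
[-0.00658913  0.12139747 -0.00172234]
```

View pics/top2.png

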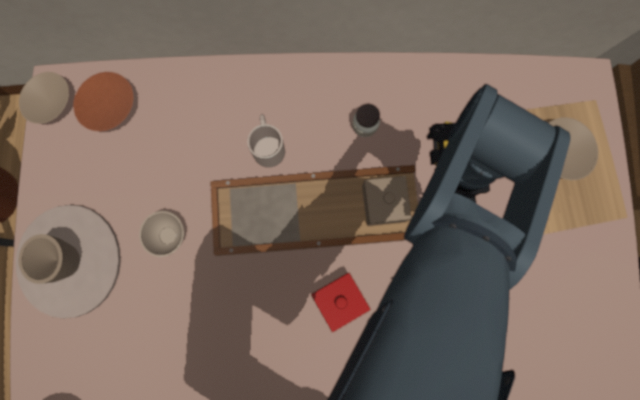

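View pics/side2.png

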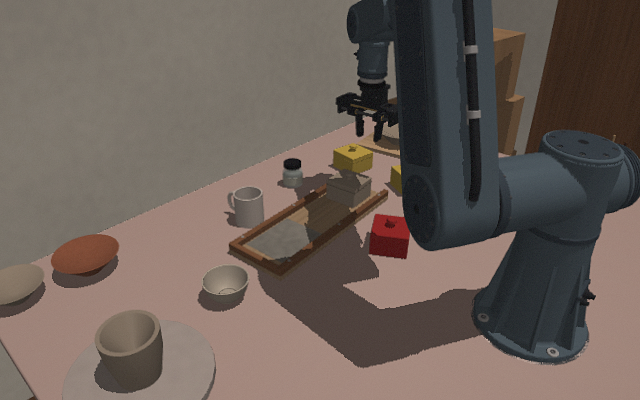

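The arm hovers behind the box with the fingers straddling the lane axis. The side view shows the tips at about (360–378,135), clear of the yellow box at (353,158). Descending.

carry_out(plan=[0.5,-0.006,0.02,-0.002,0,0.5,-0.006,0.04,-0.002,0,0.5,-0.006,0.06,-0.002,0,0.5,-0.006,0.075,-0.002,0,0.5,-0.006,0.09,-0.002,0,0.5,-0.006,0.1,-0.002,0,0.5,-0.006,0.11,-0.002,0,0.5,-0.006,0.118,-0.002,0,0.5,-0.006,0.118,-0.002,0,0.5,-0.006,0.118,-0.002,0])

```text
clock: 2.63
tool_pos: [0.5739, -0.2078, 0.0429]
orientation: [-1.571, -0.0, -1.505]
wrist_force: [0.6, -0.3, -0.5]
grip_width: 0.0442
```

Run:
```python
from h import *
o=bot.get_obs(); print(o["tool_pos"],np.degrees(o["orientation"]),o["wrist_force"],w2lane(o["tool_pos"]),o["clock"])
d=bot.get_image("side"); cv2.imwrite("pics/s3.png",cv2.resize(d["img"][90:270,220:440,::-1],None,fx=3.2,fy=3.2,interpolation=cv2.INTER_CUBIC))
```

```text
[ 0.57393141 -0.20782156  0.04285316] [-9.00010119e+01 -7.29268435e-04 -8.62428088e+01] [ 0.5518235  -0.29676863 -0.53812501] [-2.34217245e-01  2.09954541e-04] 2.6333
```

View pics/s3.png

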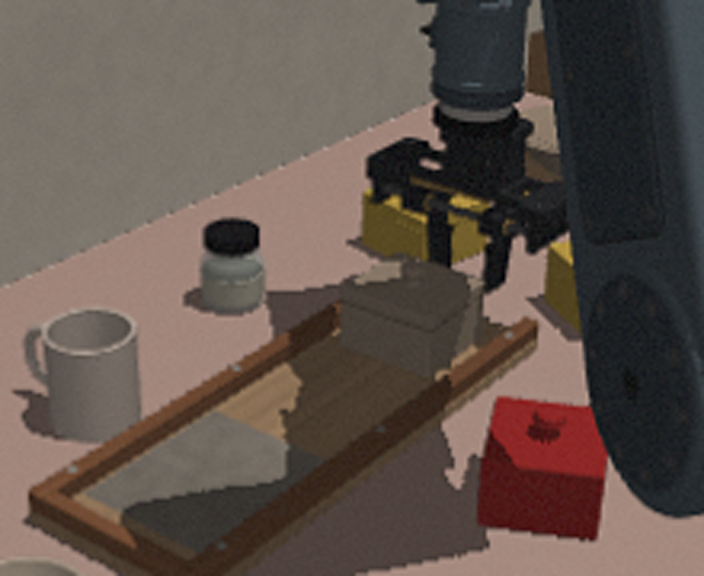

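The tips are down behind the box (crop ~(440,265) and (495,285)), above rail height. First push is gentle, followed by a check.

carry_out(plan=[0.5,-0.006,0,0,0,0.5,-0.012,0,0,0,0.5,-0.017,0,0,0,0.5,-0.02,0,0,0,0.5,-0.022,0,0,0,0.5,-0.024,0,0,0,0.5,-0.026,0,0,0,0.5,-0.028,0,0,0,0.5,-0.03,0,0,0,0.5,-0.032,0,0,0,0.5,-0.034,0,0,0,0.5,-0.036,0,0,0,0.5,-0.038,0,0,0,0.5,-0.041,0,0,0,0.5,-0.044,0,0,0,0.5,-0.047,0,0,0,0.5,-0.05,0,0,0,0.5,-0.053,0,0,0,0.5,-0.056,0,0,0,0.5,-0.058,0,0,0])

```text
clock: 4.35
tool_pos: [0.5702, -0.1496, 0.0429]
orientation: [-1.57, -0.0, -1.505]
wrist_force: [0.4, -5.7, 1.4]
grip_width: 0.0439
```

```bash
cat >> h.py <<'E'
def rep(tag):
    o=bot.get_obs(); print("tool",o["tool_pos"].round(4),np.degrees(o["orientation"]).round(2),"F",o["wrist_force"].round(2),"lane",w2lane(o["tool_pos"]).round(4),o["clock"])
    for n in("top","side"):
        d=bot.get_image(n); P=cloud(d); q=w2lane(P)
        print(n)
        s=(abs(P[...,2]-.0705)<.005)&(abs(q[...,1])<.062)&(abs(q[...,0])<.215)&(d["img"].max(-1)>35)
        k,l,st,c=cv2.connectedComponentsWithStats(s.astype(np.uint8))
        if k>1:
            i=1+np.argmax(st[1:,4]); v,u=np.nonzero(l==i)
            X=w2lane(plane(d,np.c_[u,v],.072)); c,w,h,b=rect(X*1000); print(len(u),"c",c.round(1),round(w,1),round(h,1)); print(b.round(1).tolist())
        cv2.imwrite(f"pics/{n}{tag}.png",cv2.resize(d["img"][100:280,190:450,::-1],None,fx=3,fy=3,interpolation=cv2.INTER_CUBIC))
E
python3 -c "
from h import *
rep('4')"
```

```text
tool [ 0.5702 -0.1496  0.0429] [-8.998e+01 -1.000e-02 -8.623e+01] F [ 0.41 -5.73  1.37] lane [-1.758e-01  1.000e-04] 4.35
top
939 c [-111.2   -3.2] 93.8 72.9
[[-147.60000610351562, -50.099998474121094], [-74.80000305175781, -50.099998474121094], [-74.80000305175781, 43.70000076293945], [-147.60000610351562, 43.70000076293945]]
side
536 c [-114.7    1.9] 105.4 97.3
[[-169.60000610351562, 48.099998474121094], [-165.1999969482422, -49.099998474121094], [-59.900001525878906, -44.400001525878906], [-64.19999694824219, 52.79999923706055]]
```

View pics/side4.png

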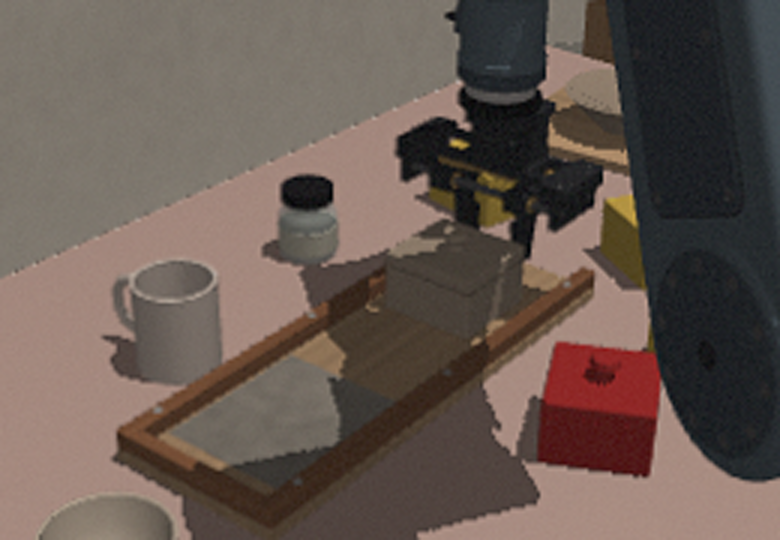

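View pics/top4.png

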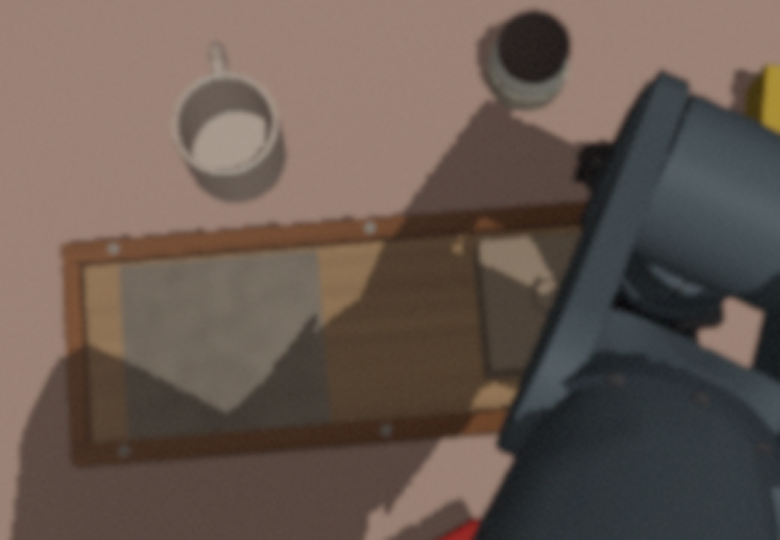

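The box moves squarely under about 5.7 N. The top crop shows its leading edge at about (480,300), with clear gaps to both rails. Its lane position is about (−120, −3) mm. Continuing.

carry_out(plan=[0.5,-0.004,0,0,0,0.5,-0.009,0,0,0,0.5,-0.014,0,0,0,0.5,-0.019,0,0,0,0.5,-0.024,0,0,0,0.5,-0.029,0,0,0,0.5,-0.034,0,0,0,0.5,-0.039,0,0,0,0.5,-0.044,0,0,0,0.5,-0.049,0,0,0,0.5,-0.054,0,0,0,0.5,-0.059,0,0,0,0.5,-0.064,0,0,0,0.5,-0.069,0,0,0,0.5,-0.074,0,0,0,0.5,-0.079,0,0,0,0.5,-0.084,0,0,0,0.5,-0.088,0,0,0,0.5,-0.091,0,0,0,0.5,-0.093,0,0,0])

```text
clock: 6.12
tool_pos: [0.5639, -0.0569, 0.0428]
orientation: [-1.571, -0.0, -1.505]
wrist_force: [0.1, -5.6, 1.6]
grip_width: 0.0441
```

```bash
python3 -c "
from h import *
rep('5')"
```

```text
tool [ 0.5639 -0.0569  0.0428] [-9.000e+01 -2.000e-02 -8.624e+01] F [ 0.1  -5.59  1.64] lane [-0.083   0.0002] 6.1167
top
358 c [ 12.9 -14.2] 89.3 32.1
[[-19.100000381469727, -49.20000076293945], [10.399999618530273, -61.599998474121094], [45.0, 20.700000762939453], [15.399999618530273, 33.099998474121094]]
side
627 c [-24.3   2.6] 108.2 97.1
[[-78.80000305175781, 50.79999923706055], [-78.0999984741211, -46.29999923706055], [30.100000381469727, -45.5], [29.399999618530273, 51.599998474121094]]
```

View pics/top5.png

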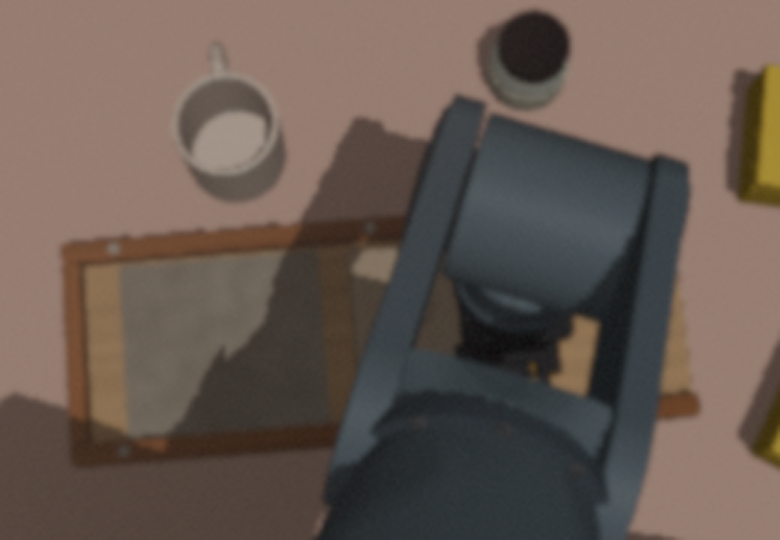

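View pics/side5.png

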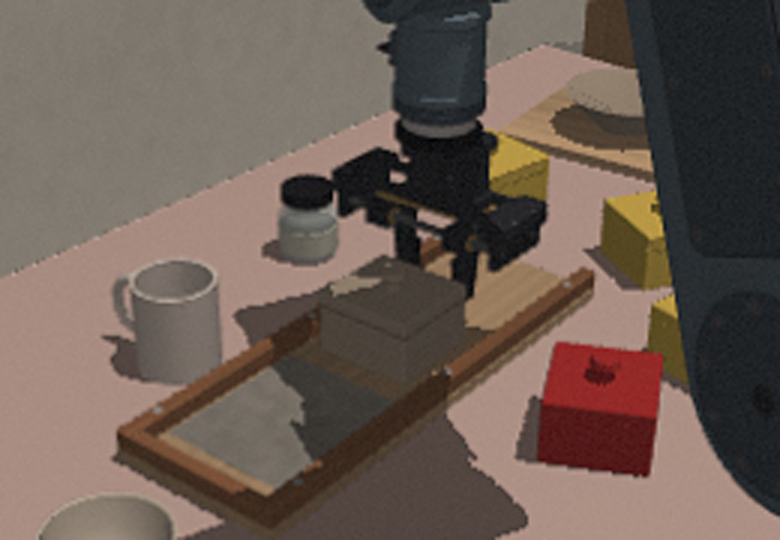

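On track: the box is at about x = −27, still square, and the force is steady.

carry_out(plan=[0.5,-0.004,0,0,0,0.5,-0.009,0,0,0,0.5,-0.014,0,0,0,0.5,-0.019,0,0,0,0.5,-0.024,0,0,0,0.5,-0.029,0,0,0,0.5,-0.034,0,0,0,0.5,-0.039,0,0,0,0.5,-0.044,0,0,0,0.5,-0.049,0,0,0,0.5,-0.054,0,0,0,0.5,-0.059,0,0,0,0.5,-0.064,0,0,0,0.5,-0.069,0,0,0,0.5,-0.074,0,0,0,0.5,-0.079,0,0,0,0.5,-0.084,0,0,0,0.5,-0.088,0,0,0,0.5,-0.091,0,0,0,0.5,-0.093,0,0,0])

```text
clock: 7.88
tool_pos: [0.5578, 0.0357, 0.0428]
orientation: [-1.571, -0.0, -1.505]
wrist_force: [0.8, -5.1, 2.9]
grip_width: 0.0438
```

```bash
python3 -c "
from h import *
rep('6')"
```

```text
tool [0.5578 0.0357 0.0428] [-9.001e+01 -2.000e-02 -8.624e+01] F [ 0.75 -5.13  2.91] lane [0.0098 0.0003] 7.8833
top
407 c [64.2 20.3] 58.5 48.3
[[32.599998474121094, -0.5], [78.69999694824219, -14.699999809265137], [95.9000015258789, 41.20000076293945], [49.79999923706055, 55.400001525878906]]
side
737 c [69.2  3.1] 98.2 103.7
[[17.200000762939453, -45.79999923706055], [120.9000015258789, -46.099998474121094], [121.19999694824219, 52.0], [17.5, 52.400001525878906]]
```

View pics/side6.png

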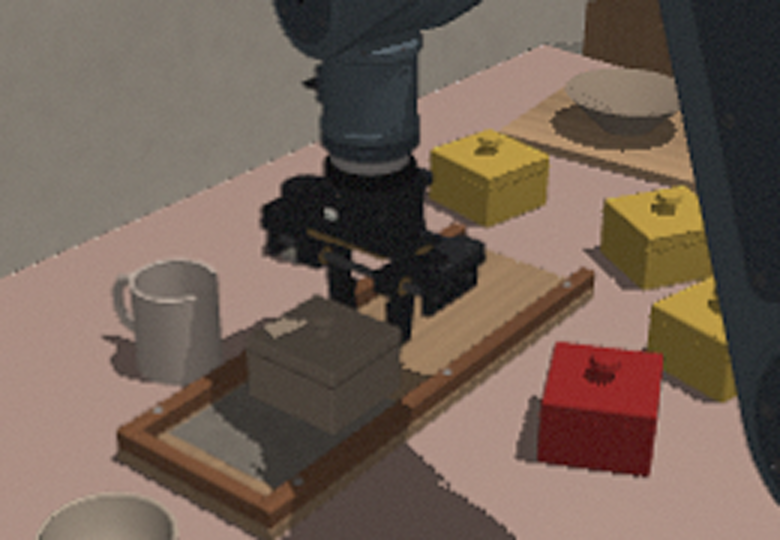

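View pics/top6.png

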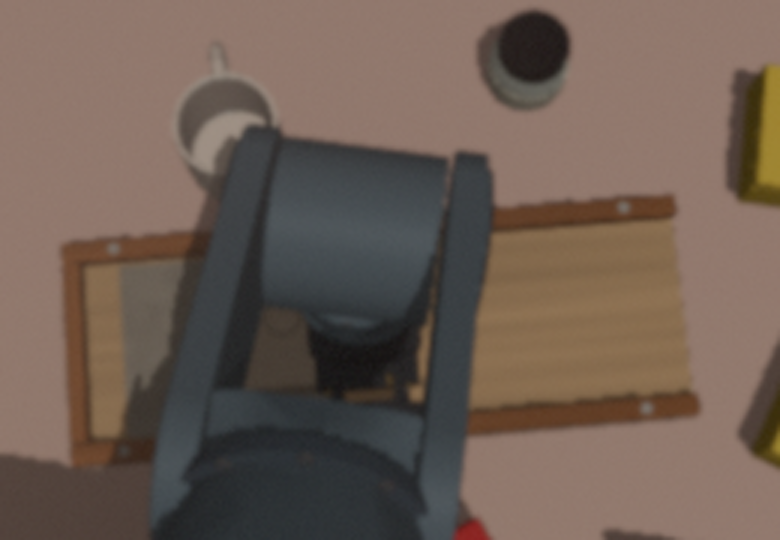

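Box centre is at about x = 66, and the top view confirms the hand is clear of the mug. Last push is about 48 mm.

carry_out(plan=[0.5,-0.004,0,0,0,0.5,-0.008,0,0,0,0.5,-0.012,0,0,0,0.5,-0.016,0,0,0,0.5,-0.02,0,0,0,0.5,-0.024,0,0,0,0.5,-0.028,0,0,0,0.5,-0.032,0,0,0,0.5,-0.036,0,0,0,0.5,-0.039,0,0,0,0.5,-0.042,0,0,0,0.5,-0.044,0,0,0,0.5,-0.046,0,0,0,0.5,-0.047,0,0,0,0.5,-0.048,0,0,0,0.5,-0.048,0,0,0])

```text
clock: 9.32
tool_pos: [0.5546, 0.0834, 0.0428]
orientation: [-1.571, -0.0, -1.505]
wrist_force: [0.7, -5.0, 2.4]
grip_width: 0.044
```

```bash
python3 -c "
from h import *
rep('7')"
```

```text
tool [0.5546 0.0834 0.0428] [-9.003e+01 -2.000e-02 -8.625e+01] F [ 0.65 -4.97  2.4 ] lane [0.0576 0.0003] 9.3167
top
479 c [124.6  19.9] 50.5 56.3
[[94.5, -3.0999999046325684], [150.6999969482422, -7.400000095367432], [154.60000610351562, 42.900001525878906], [98.4000015258789, 47.29999923706055]]
side
796 c [117.1   2.4] 97.1 102.3
[[65.80000305175781, -45.900001525878906], [168.10000610351562, -46.29999923706055], [168.5, 50.79999923706055], [66.19999694824219, 51.20000076293945]]
```

View pics/side7.png

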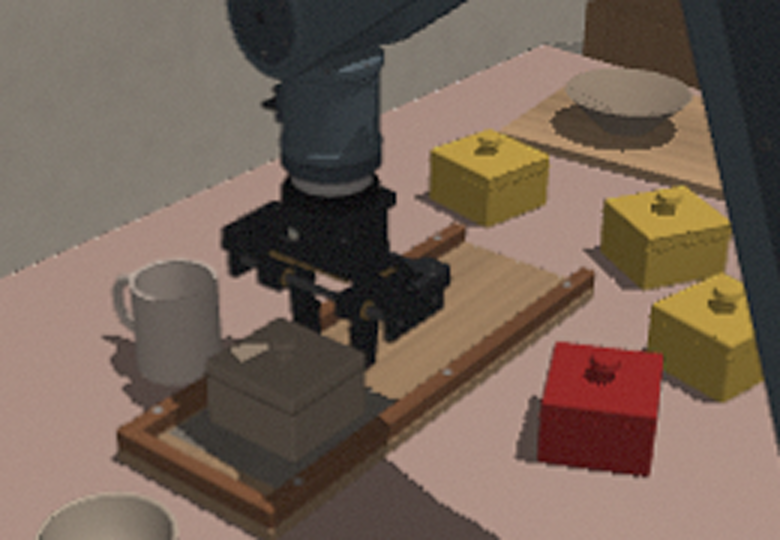

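The box stands on the slab, with slab visible around it and the tips still touching its back. I back off straight, rise, then swing clear.

carry_out(plan=[0.5,0.004,0,0,0,0.5,0.012,0,0,0,0.5,0.024,0,0,0,0.5,0.04,0,0,0,0.5,0.06,0,0,0,0.5,0.075,-0.005,0,0,0.5,0.09,-0.02,0,0,0.5,0.1,-0.05,0,0,0.5,0.12,-0.08,0,0,0.5,0.14,-0.11,0,0,0.5,0.17,-0.14,0,0,0.5,0.2,-0.16,0,0,0.5,0.24,-0.17,0,0,0.5,0.28,-0.17,0,0,0.5,0.32,-0.17,0,0,0.5,0.36,-0.17,0,0,0.5,0.38,-0.17,0,0,0.5,0.38,-0.17,0,0,0.5,0.38,-0.17,0,0])

```text
clock: 11.0
tool_pos: [0.5786, -0.297, 0.2117]
orientation: [-1.572, 0.002, -1.508]
wrist_force: [-1.1, 0.3, -0.3]
grip_width: 0.0444
```

```bash
python3 -c "
from h import *
rep('8')"
```

```text
tool [ 0.5786 -0.297   0.2117] [-90.06   0.1  -86.4 ] F [-1.06  0.3  -0.32] lane [-0.3235  0.0015] 11.0
top
1768 c [112.9  -2.7] 93.9 90.3
[[67.69999694824219, -49.599998474121094], [158.0, -49.70000076293945], [158.10000610351562, 44.20000076293945], [67.80000305175781, 44.29999923706055]]
side
777 c [121.2   2.4] 97.0 93.8
[[74.0999984741211, -46.0], [168.0, -46.29999923706055], [168.3000030517578, 50.70000076293945], [74.5, 51.099998474121094]]
```

View pics/top8.png

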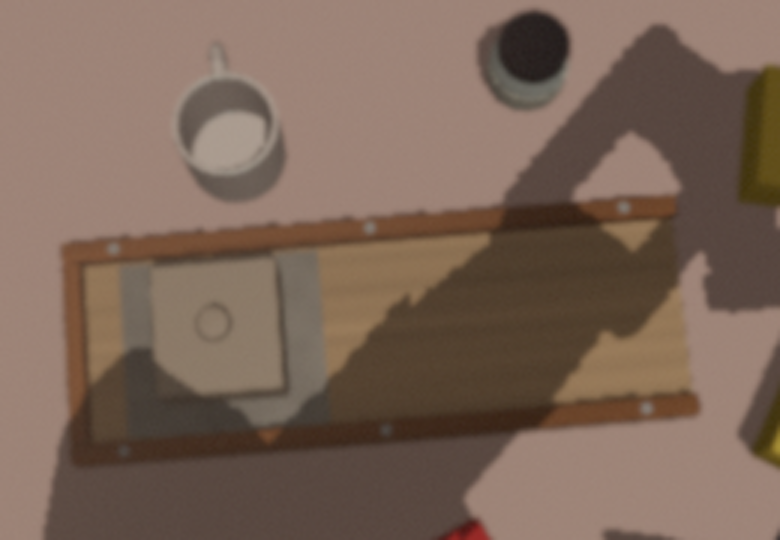

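View pics/side8.png

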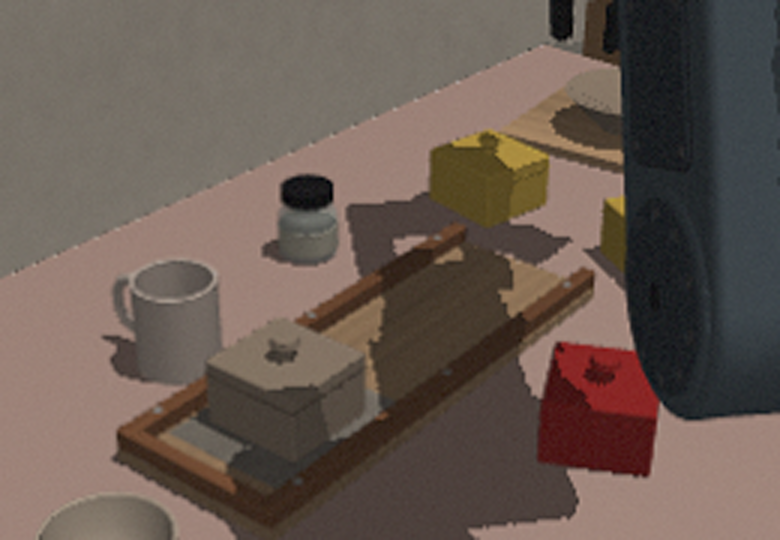

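The top view shows the box wholly on the slab, with grey visible at both ends and the knob at crop (213,322). The fit puts it at lane x 68–158 mm (slab 40–190) and y −50 to +44 mm (slab ±65). The hand is clear.

```bash
python3 -c "
from rig import bot
print(bot.sign_off())"
```

```text
the job is handed in; nothing more can be done
None
```

I pushed the grey clay box along the lane with two half-open fingertips on its trailing face, about 30 mm above the deck, which kept them above the rails. I stopped it on the kiln slab, backed straight off and handed the job in at about 11 s.

**Box position:** the top camera puts the box at lane x 68–158 mm, where the slab runs 40–190 mm. Across the lane it spans −50 to +44 mm, where the slab runs ±65 mm. It stands square to the lane, with roughly 17 mm or more to each rail and about 58 mm to the end board.

**Force and contact:** the wrist readings at the stops during the push were about 5–6 N. I saw no contact with the rails, end board or knob in the pictures, though the arm hid part of the box from above during the push. The mug, jar and coloured boxes look unmoved.

**Disagreement:** the side camera put the box about 5 mm further left and 8 mm further along than the top camera. I trusted the top view because it saw the whole lid, and its 94 × 90 mm fit matches the box. By the side reading, too, the box is wholly on the slab.

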